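# Load a paper roll into a desk dispenser

## Task

Put a new roll in the paper dispenser: swing its tear bar up and right over so that it lies back by itself, lower the paper roll gently into the trough between the two cheeks, then slide the axle from either side through both cheek holes and the roll's core until its grip is up against the cheek. Let go, leave the tear bar lying back, and do not disturb the other things on the desk.

Things in the scene. Friction and masses are not known exactly. Their poses are not given: they have to be found in the camera images.
- dispenser: paper dispenser fixed to the desk: dark base 136 (x) x 126 (y) x 8; two grey cheeks left and right, 8 thick, 110 clear between them, outer faces at y = +-63; each stands 90 above the desk from x = -26 to 58, with a toe 51 high from x = -58 to -26. Origin: centre of its underside; x to its back (where the tear bar hinges), y along the axle holes. Front towards the robot, turned up to 0.2 rad
- axle_line (a point): point midway between the cheek holes on their common centre line, 48 above the dispenser's origin, same axes. The centre of a roll resting in the trough comes here
- trough (a point): lowest point of the trough, midway between the cheeks, 8 above the desk: two aluminium strips along y, sloping at 45 degrees, reach up to 31 above the desk and out to x = +-31; they centre the roll under its own weight
- hole_left (a point): centre of the hole in the left (+y) cheek, on its outer face: round, straight through, 18 diameter, 1.5 chamfer, 48 above the desk, at x = 0, y = +63 of the dispenser
- hole_right (a point): the same in the right cheek, at y = -63
- tear_bar (a joint): tear bar angle (rad): 0 = down at the front (start), grows as it swings up and over to the back; stop at 3.05, lying back. Weighs 180 g, turns freely, no spring, little friction; balanced at about 1.9: before that it falls shut, past it it falls back on its stop and stays
- bar_grip (a point): centre of the black sleeve (14 diameter, 50 long) in the middle of the tear bar; moves with it. The bar: steel rod 12 diameter, 140 long, along the dispenser's y, on two arms outside the cheeks, thin blade on its front either side of the sleeve. Shut: x = -36, 57 above the desk, resting on the toes, nothing else under it above 31. Lying back: x = +117, 114 above the desk
- bar_hinge (a point): point on the tear bar's hinge line (along y), midway: x = +42, 82 above the desk; 82 from the sleeve's centre
- roll: short light-brown paper roll with a white paper band: 64 diameter, 100 long, core of 30 clear bore right through; about 220 g, stiff. Lies on its side on the desk and does not roll away by itself. Origin at its centre (32 above the desk), y along its axis
- axle: axle lying flat: aluminium rod 12 diameter, 150 long, last 12 tapered to a 5 tip, in a flat black grip 55 x 28 x 12 thick; about 80 g. Origin: rod's centre line at the shoulder where rod meets grip (6 above the desk); x along the rod to its tip, grip from x = 0 to -55, its 28 width along y. Home: shoulder on a cheek's outer face, tip 24 beyond the other cheek
- axle_tip (a point): tip of the axle's rod, 150 from the axle's origin
- case: black glasses case, 160 x 62 x 36, lying between the robot and the dispenser; a bystander, origin at the centre of its underside
- phone: dark phone lying flat, 150 x 72 x 9; a bystander, origin at the centre of its underside
- stapler: stapler, 150 x 36, 46 high; a bystander, origin at the centre of its underside
- mug: white mug, 82 across, 95 high; a bystander, origin at the centre of its underside
- pencup: dark pencil cup with pencils, 74 across, about 180 high; a bystander, origin at the centre of its underside
- tape: roll of amber parcel tape lying flat, 104 across, 48 high (not the paper roll); a bystander, origin at the centre of its underside
- book: blue hardback book lying flat, 130 x 190 x 26; a bystander, origin at the centre of its underside

How it is judged:
On the way, in this order (a step that is already met when the one before it is completed fails the run):
1. the tear bar lies back on its stop by itself, untouched (value of joint tear_bar above 2.85 rad and velocity of joint tear_bar between -0.1 and 0.1 rad/s and contact force between the fingers and tear_bar below 0.3 N), for 0.3 s.
2. the paper roll rests in the trough between the cheeks, let go, the tear bar still back (value of joint tear_bar above 2.85 rad and velocity of joint tear_bar between -0.1 and 0.1 rad/s and x of roll in the frame of axle_line between -0.006 and 0.006 m and y of roll in the frame of axle_line between -0.009 and 0.009 m and z of roll in the frame of axle_line between -0.006 and 0.006 m and angle between the y axis of roll and the y axis of axle_line, either way round below 0.12 rad and contact force between the fingers and roll below 0.3 N), for 0.3 s.
3. the axle is through both cheeks and the roll, home and let go (all of step 2 and x of axle in the frame of axle_line between -0.009 and 0.009 m and z of axle in the frame of axle_line between -0.009 and 0.009 m and x of axle_tip in the frame of axle_line between -0.009 and 0.009 m and z of axle_tip in the frame of axle_line between -0.009 and 0.009 m and ((y of axle in the frame of axle_line between 0.06 and 0.071 m and y of axle_tip in the frame of axle_line below -0.07 m) or (y of axle in the frame of axle_line between -0.071 and -0.06 m and y of axle_tip in the frame of axle_line above 0.07 m)) and linear speed of each of roll, axle below 0.02 m/s and contact force between the fingers and axle below 0.3 N), for 0.2 s.
At the end, for the whole second after the job is handed in: Tear bar at rest on its back stop (over 2.85 rad); roll in the trough, centre within 6 mm (9 sideways) of the axle line's centre, within 0.12 rad of it; axle through both cheeks and the core, within 9 mm of the hole line, shoulder within 8 mm of a cheek; all let go and at rest (all of step 3); the robot touches nothing.
It fails at once if a bystander is moved more than 30 mm or tipped (distance of any of case, phone, stapler, mug, pencup, tape, book from where it was at the start of the episode above 0.03 m or angle between any of case, phone, stapler, mug, pencup, tape, book's own z axis and vertical above 0.5 rad).
It fails at once if the roll is dropped or flung into the trough (faster than 0.6 m/s, a fall of some 20 mm) (linear speed of roll above 0.6 m/s and distance between roll and axle_line below 0.03 m).
It also fails if it takes over 72 s, if anything falls off the work surface, if the arm or the gripper's body presses on something with over 40 N, if the wrist force passes 120 N, or if a joint passes its speed limit or range.

## Robot

A 7-joint arm with a two-finger parallel gripper is mounted at the origin on the work surface. World frame = base frame: x ahead of the robot, y to its left, z up, the work surface at z = 0. Lengths are in m, angles in rad, forces in N, time in s.
With the tool pointing down it reaches from about 0.425 to 0.925 m from the base axis. Payload 6.8 kg.
Tool frame: the origin (TCP) lies where the fingers leave the gripper's body, on its centre line; the fingertips stand 73 mm ahead of it and the grasp point (between the pads) lies 54 mm ahead of it; z points along the fingers, y is the line along which they close (so a half turn about z gives the same grasp; the last joint's range is limited). The gripper opens to 85 mm and grips with 20 to 120 N. Pads are 22 mm wide; open, the fingers measure 114 mm over their backs; the gripper's body (76 mm by 85 mm) begins 54 mm behind the grasp point. The pads swing forward as they close: fully open they stand 13 mm farther back than shut.
Start: joints at [-1.285, 0.477, 0.022, 1.555, -0.011, 1.109, -0.083], TCP at [0.259, 0.623, 0.304] pointing down, gripper open.
Joint ranges: [-2.96, 2.96], [-0.34, 2.1], [-1.41, 1.46], [0.24, 2.44], [-1.37, 4.51], [0.17, 1.92], [-2.96, 2.96]. Speed limits (rad/s): [2.39, 2.39, 3.14, 3.14, 3.14, 3.14, 3.14].

## Interface

Orientations are given as a rotation vector (axis times angle).
In Python, from bench import r gives the robot as it stands.
- The arm moves only by the shell command python3 drive.py [OPENING] [FORCE], which reads ROWS from standard input. ROWS is 1 to 5 rows, parted by semicolons, with the numbers parted by spaces; each row has 6 numbers: dx, dy, dz in units of 50 mm, then a rotation vector rx, ry, rz in units of 0.05 rad; each row is the pose to reach, as a shift and turn from the pose commanded when the command began, along the tool's axes at that moment; what a row does not reach only later rows make up. A row lasts 1/10 s, in which the tool goes at most 0.05 m and 0.15 rad, less where a joint would pass 70% of its speed; a pose out of reach is approached as far as the arm can. OPENING is the finger opening in m, set as the command begins (- or left out keeps the last). The fingers move at their own pace and stop on an object; FORCE is the grip in N (left out, the last holds). Time passes only in rows, so rows that do not move let the fingers close. It prints the time, the measured TCP pose, the force, the opening and the grip force at its end. Input that does not fit is refused with a message, and nothing moves.
- r.get_obs(): the state, without advancing time (a new reading comes with each control period).
- r.grab_frame(name): name is "scene" or "top" or "wrist"; returns (picture, depth): 400x640x3 uint8, blue, green, red; 400x640 float32, m along the optical axis (not along the pixel's ray), 0 where there is no reading.
- r.camera_info(name): a dict with "camera_matrix" (3x3 intrinsics, pixels), "k1" (the pictures are not rectified: a ray, as slopes to the right and down, at radius r is drawn at 1 + k1 r^2 times it, then the intrinsics apply), "R" (3x3) and "t" (3): a world point X has camera coordinates R X + t. Camera axes: x right, y down, z forward; pixel columns grow to the right and rows downward; lengths in m; the calibration is good to about 2 mm. A picture is of the moment at which its call begins: read the wrist's pose just before it. camera_info takes no time and is no camera call; for the wrist camera it gives the pose at the moment of the call.
- r.hand_in(): hands the job in; it is judged then, once.
The state is a dict: "clock": time; "joints": joint angles; "qvel": joint speeds; "tau": joint torques, N m; "tcp_pos": TCP position; "orientation": TCP orientation; "contact_force": force on the tool from outside, world axes, zero at the start; "moment": the same for the moment, N m; "grip_width": finger opening in m; "gripper_force": force on a finger pad.
Only numpy, scipy, OpenCV 4.12 (cv2) and the standard library are available. Lean on these libraries where they do the work, as an engineer would, in place of code of your own. Each camera call takes 0.05 s, during which the arm holds its last target. There are 200 camera calls.

## Working session

There is one attempt and no reset: what is moved stays moved. The work goes in short steps, Python scripts to look and compute and a shell command to move; the robot and the scene stay as the last step left them, time stands still between calls to the robot, and variables do not carry over. Pictures are saved under pics/ and viewed, at most 10 in all, crops included, and the job is handed in when it is done.

```bash
ls; mkdir -p pics
cat > h.py <<'E'
import numpy as np, cv2
from bench import r
from scipy.spatial.transform import Rotation as Ro
def grab(n,save=None):
    ci=r.camera_info(n); im,d=r.grab_frame(n)
    if save: cv2.imwrite('pics/'+save+'.png',im)
    return im,d,ci
def rays(ci,uv):
    K=np.array(ci["camera_matrix"]);uv=np.atleast_2d(uv).astype(float)
    p=np.c_[(uv[:,0]-K[0,2])/K[0,0],(uv[:,1]-K[1,2])/K[1,1]]
    q=p.copy()
    for _ in range(20): q=p/(1+ci["k1"]*(q**2).sum(1,keepdims=True))
    return np.c_[q,np.ones(len(q))]
def pts(ci,uv,depth):   # depth along the optical axis
    c=rays(ci,uv)*np.atleast_1d(depth)[:,None]
    R=np.array(ci["R"]);return (c-np.array(ci["t"]))@R
def plane(ci,uv,z):
    R=np.array(ci["R"]);o=-R.T@np.array(ci["t"]);d=rays(ci,uv)@R
    return o+d*((z-o[2])/d[:,2])[:,None]
def cloud(ci,d):
    v,u=np.mgrid[:400,:640];P=pts(ci,np.c_[u.ravel(),v.ravel()],d.ravel()).reshape(400,640,3)
    P[d<=0]=np.nan;return P
def tool():
    o=r.get_obs();return np.array(o["tcp_pos"]),Ro.from_rotvec(o["orientation"])
def togo(p,R=None):  # shift and turn in tool axes to reach TCP p (grasp handled by caller)
    t,R0=tool();s=R0.inv().apply(np.array(p)-t)
    return np.round(s,4),(None if R is None else np.round((R0.inv()*R).as_rotvec(),4))
E
python3 - <<'E'
from h import *
for n in("scene","top","wrist"):
    im,d,ci=grab(n,n+"0"); print(n,-np.array(ci["R"]).T@ci["t"],np.array(ci["R"])[2],ci["k1"],(d>0).mean())
o=r.get_obs();print(o)
a=[cv2.imread(f'pics/{n}0.png') for n in("scene","top")]
E
```

```text
bench.py
drive.py
pics
scene [0.93563758 0.66440433 1.09613648] [-0.29734469 -0.52834537 -0.79525926] -0.022351662660762727 0.996078125
top [0.46516657 0.02868055 1.54310116] [ 0.0634555  -0.01760315 -0.99782941] -0.050967423803449506 0.9959296875
wrist [0.18168838 0.65523053 0.37147081] [ 0.29848474 -0.12572571 -0.9460972 ] -0.023660885273432245 0.99596875
{'clock': 0.15, 'joints': array([-1.28509173,  0.47761691,  0.02236667,  1.55622105, -0.01151512,
        1.10930912, -0.08311809]), 'qvel': array([-0.00052954, -0.00229681,  0.00122743, -0.00421341, -0.00146391,
       -0.00141008, -0.0003064 ]), 'tau': array([ 2.74895930e-03, -5.96926653e+01,  1.61021523e+00, -2.81490952e+01,
        1.26555483e-02,  6.50334317e-03,  1.04259223e-05]), 'tcp_pos': array([0.25887006, 0.6229988 , 0.30314628]), 'orientation': array([-6.14599330e-01, -3.08069929e+00,  2.22118573e-03]), 'contact_force': array([-0.58610544,  0.19696944, -0.66501513]), 'moment': array([-0.02317184,  0.0568043 , -0.01247487]), 'gripper_force': 0.0, 'grip_width': 0.08540980095852198}
```

View pics/top0.png

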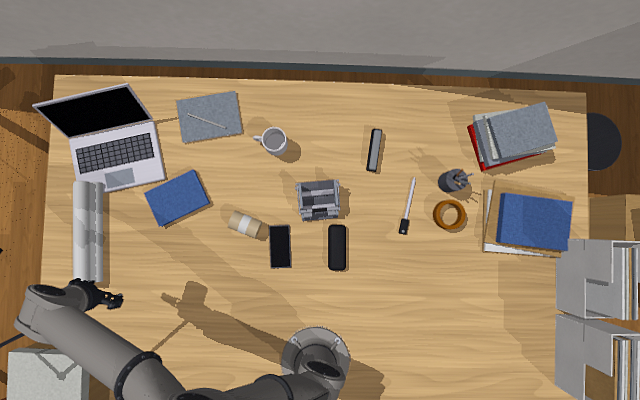

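View pics/scene0.png

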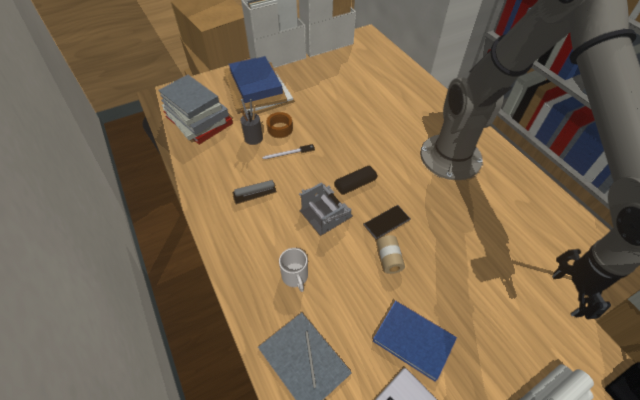

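Top view: dispenser at (319,200), roll at (247,223) beside the phone at (280,246), case at (337,247), axle grip at (405,225) with its tip at (413,178). The scene view confirms this layout.

Run:
```python
from h import *
for n in("top","scene"):
    im,d,ci=grab(n);P=cloud(ci,d)
    def reg(c,rad): return np.hypot(P[...,0]-c[0],P[...,1]-c[1])<rad
    if n=="top":
        C={k:plane(ci,[uv],z)[0] for k,uv,z in(("disp",(319,200),.05),("roll",(247,223),.04),("axle",(408,203),.006),("case",(337,247),.03),("phone",(280,246),.009),("mug",(273,140),.08),("tape",(449,214),.04),("grip",(405,225),.006))}
        for k in C: print(k,C[k].round(3))
    zt=np.nanmedian(P[reg(C["disp"],.25)][:,2]);print(n,"desk z",zt.round(4))
    m=reg(C["roll"],.085)&(P[...,2]>.02); q=P[m]; rc=cv2.minAreaRect(q[:,:2].astype(np.float32)); print("roll",m.sum(),rc,np.percentile(q[:,2],[50,95,99]))
    for k,lo in(("disp",.075),("case",.015),("phone",.004)):
        m=reg(C[k],.1)&(P[...,2]>lo); q=P[m]; print(k,m.sum(),cv2.minAreaRect(q[:,:2].astype(np.float32)),np.percentile(q[:,2],[50,99]))
    hs=cv2.cvtColor(im,cv2.COLOR_BGR2HSV)
    m=reg(C["axle"],.13)&(hs[...,2]<60); q=P[m];print("grip",m.sum(),q.mean(0),cv2.minAreaRect(q[:,:2].astype(np.float32)))
    m=reg(C["axle"],.13)&(hs[...,1]<60)&(hs[...,2]>110); q=P[m];print("rod",m.sum(),q.mean(0),cv2.minAreaRect(q[:,:2].astype(np.float32)))
```

```text
disp [0.553 0.001 0.05 ]
roll [0.468 0.243 0.04 ]
axle [ 0.554 -0.314  0.006]
case [ 0.395 -0.066  0.03 ]
phone [0.392 0.131 0.009]
mug [0.748 0.161 0.08 ]
tape [ 0.518 -0.449  0.04 ]
grip [ 0.476 -0.304  0.006]
top desk z 0.0001
roll 578 ((0.46507906913757324, 0.25242874026298523), (0.10066511482000351, 0.06383644044399261), 69.59442138671875) [0.05794719 0.06598351 0.06911352]
disp 200 ((0.5731567144393921, 0.0059968456625938416), (0.08380497246980667, 0.14784830808639526), 7.255388259887695) [0.08711543 0.09530637]
case 817 ((0.3939821720123291, -0.06474170088768005), (0.15849095582962036, 0.05949670821428299), 1.4606142044067383) [0.03310968 0.04277   ]
phone 954 ((0.392406702041626, 0.129555806517601), (0.19479061663150787, 0.18726348876953125), 33.7166862487793) [0.00826174 0.06239305]
grip 156 [ 0.52101163 -0.34177572  0.02352079] ((0.5133882164955139, -0.3795289099216461), (0.10463979840278625, 0.22242914140224457), 46.94247055053711)
rod 151 [ 0.56555522 -0.31687153  0.00971102] ((0.5485520958900452, -0.3140847384929657), (0.012990695424377918, 0.19684408605098724), 78.12294
[... 209 characters left out ...]
, 0.007749788463115692), (0.08648833632469177, 0.1533941626548767), 6.735107898712158) [0.08723348 0.09386073]
case 645 ((0.3967970013618469, -0.06152888014912605), (0.15882925689220428, 0.060844793915748596), 2.0846493244171143) [0.03356555 0.04054962]
phone 828 ((0.3923376798629761, 0.13986513018608093), (0.17891614139080048, 0.1654161810874939), 5.908783435821533) [0.00883565 0.06075908]
grip 140 [ 0.57217064 -0.37961665  0.0400754 ] ((0.5406045317649841, -0.35133495926856995), (0.034812599420547485, 0.22389093041419983), 48.1036262512207)
rod 120 [ 0.57167884 -0.31580555  0.00935146] ((0.5701232552528381, -0.3225001394748688), (0.02735574170947075, 0.1474752426147461), 78.81497192382812)
```

```bash
cat >> h.py <<'E'
def Rd(psi):  # tool down, closing line at world yaw psi
    y=np.array([np.cos(psi),np.sin(psi),0]);z=np.array([0,0,-1.]);return Ro.from_matrix(np.c_[np.cross(y,z),y,z])
E
python3 -c "
from h import *
print(togo([.521,.001,.28],Rd(.122)))"
```

```text
(array([-0.4807, -0.4739,  0.0239]), array([-7.000e-04,  5.000e-04,  1.055e+00]))
```
Two commands to translate. First: 5 rows at .05 along (-.4807,-.4739) direction → each row (-.035,-.035). with rot .12 each (total .6).

Careful with the scale: shifts go in units of 50 mm and turns go in units of 0.05 rad. That gives: -0.17 m is -3.4, -0.136 m is -2.72, 0.5 rad is 10.

```bash
echo '-0.68 -0.68 0.04 0 0 2;-1.36 -1.36 0.08 0 0 4;-2.04 -2.04 0.12 0 0 6;-2.72 -2.72 0.16 0 0 8;-3.4 -3.4 0.2 0 0 10' | python3 drive.py .05; python3 -c "
from h import *
print(togo([.521,.001,.28],Rd(.122)))"
```

```text
clock: 0.75
tcp_pos: [0.3512, 0.3992, 0.2939]
orientation: [-1.364, -2.83, -0.001]
contact_force: [1.0, 0.8, 0.2]
grip_width: 0.0498
gripper_force: 0.0
(array([-0.4172, -0.1154,  0.0138]), array([ 3.000e-04, -3.000e-04,  5.509e-01]))
```

In the tool's units: -0.23 m is -4.6, -0.185 m is -3.7, 0.5 rad is 10.

```bash
echo '-0.92 -0.26 0.04 0 0 2;-1.84 -0.52 0.06 0 0 4;-2.78 -0.78 0.1 0 0 6;-3.7 -1.02 0.12 0 0 8;-4.6 -1.28 0.16 0 0 10' | python3 drive.py; python3 -c "
from h import *
print(togo([.521,.001,.28],Rd(.122)),r.get_obs()['joints'])"
```

```text
clock: 1.25
tcp_pos: [0.4455, 0.1799, 0.2862]
orientation: [2.021, 2.405, 0.002]
contact_force: [2.0, 2.3, 0.2]
grip_width: 0.0501
gripper_force: 0.0
(array([-0.1892,  0.0436,  0.0062]), array([ 0.0009, -0.0007,  0.0509])) [-0.85491752  0.17621567  0.38642906  2.04820032 -0.08289036  0.93049449
 -0.25152846]
```

Run:
```python
from h import *
im,d,ci=grab("wrist","w1");P=cloud(ci,d);np.savez('w1.npz',P=P,im=im)
```

```text
(no output)
```

View pics/w1.png

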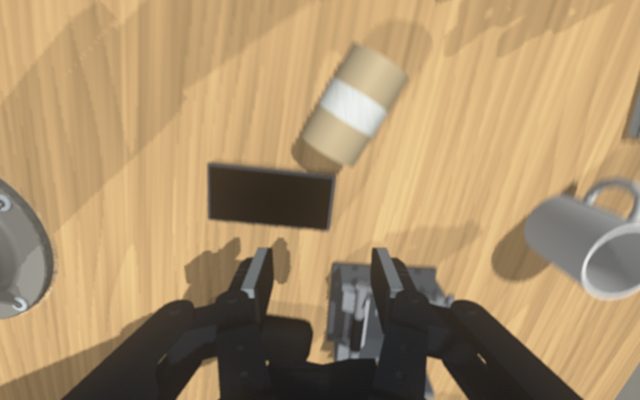

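The wrist image shows the roll at (355,105), the phone at (270,195) and the dispenser at (385,310), partly behind the fingers. I'll measure the roll here, then shift past the dispenser for a clear view.

```bash
python3 - <<'E'
from h import *
z=np.load('w1.npz');P=z['P']
m=(np.hypot(P[...,0]-.465,P[...,1]-.253)<.085)&(P[...,2]>.03);q=P[m]
rc=cv2.minAreaRect(q[:,:2].astype(np.float32));print("roll",m.sum(),rc,np.percentile(q[:,2],[50,95,99]))
E
echo '-0.9 0.2 0 0 0 0.2;-1.8 0.4 0 0 0 0.4;-2.7 0.6 0 0 0 0.6;-3.6 0.8 0 0 0 0.8;-4.5 0.92 0 0 0 1' | python3 drive.py
echo '-1 0 0 0 0 0;-1.4 0 0 0 0 0;-1.4 0 0 0 0 0' | python3 drive.py
python3 - <<'E'
from h import *
im,d,ci=grab("wrist","w2");P=cloud(ci,d);np.savez('w2.npz',P=P,im=im)
print(tool()[0])
E
```

```text
roll 32405 ((0.4675959646701813, 0.24015840888023376), (0.13382358849048615, 0.09322004020214081), 79.67780303955078) [0.27707532 0.29966317 0.30315368]
clock: 1.8
tcp_pos: [0.5306, -0.0329, 0.2861]
orientation: [2.075, 2.358, 0.001]
contact_force: [0.4, -0.3, -0.4]
grip_width: 0.0501
gripper_force: 0.0
clock: 2.1
tcp_pos: [0.5385, -0.1051, 0.2861]
orientation: [2.082, 2.351, -0.002]
contact_force: [-0.3, 0.1, -0.4]
grip_width: 0.0501
gripper_force: 0.0
[ 0.53857146 -0.10240671  0.28584388]
```

View pics/w2.png

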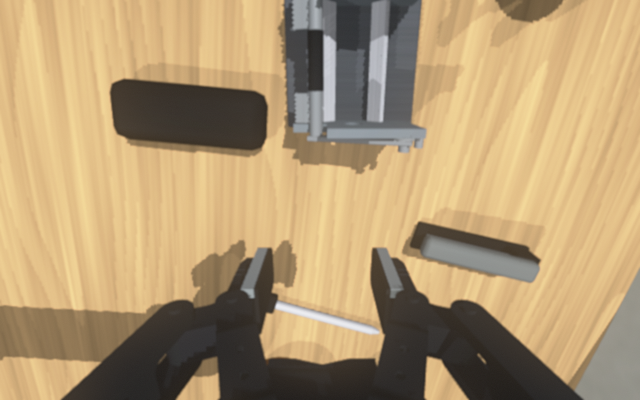

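The bar and sleeve are visible at (316,60), and the right cheek's bottom edge at (375,133). The wrist cloud heights looked wrong, so I'll check them.

Run:
```python
from h import *
for f in('w1','w2'):
    P=np.load(f+'.npz')['P']
    for v,u in((30,30),(30,600),(105,355),(200,270),(200,100),(110,190),(133,375),(60,316),(250,475),(200,330)): print(f,u,v,P[v,u].round(3))
```

```text
w1 30 30 [0.121 0.271 0.001]
w1 600 30 [ 0.708  0.375 -0.002]
w1 355 105 [0.463 0.255 0.061]
w1 270 200 [0.392 0.131 0.008]
w1 100 200 [ 0.185  0.092 -0.   ]
w1 190 110 [ 0.29   0.217 -0.002]
w1 375 133 [ 0.498  0.228 -0.001]
w1 316 60 [ 0.42   0.292 -0.002]
w1 475 250 [ 0.661  0.104 -0.003]
w1 330 200 [0.462 0.143 0.006]
w2 30 30 [ 0.217  0.002 -0.001]
w2 600 30 [ 0.809  0.074 -0.001]
w2 355 105 [ 0.566 -0.033  0.006]
w2 270 200 [ 0.481 -0.156 -0.002]
w2 100 200 [ 0.272 -0.182 -0.003]
w2 190 110 [ 0.4   -0.057  0.034]
w2 375 133 [ 0.577 -0.051  0.089]
w2 316 60 [0.52  0.002 0.061]
w2 475 250 [ 0.724 -0.173  0.038]
w2 330 200 [ 0.554 -0.147 -0.002]
```

Run:
```python
from h import *
F=np.float32
z=np.load('w1.npz');P=z['P'];m=(np.hypot(P[...,0]-.465,P[...,1]-.253)<.085)&(P[...,2]>.03)&(P[...,2]<.09);q=P[m]
print("roll",cv2.minAreaRect(q[:,:2].astype(F)),np.percentile(q[:,2],[50,95,99]))
z=np.load('w2.npz');P=z['P'];im=z['im'].astype(int)
near=np.hypot(P[...,0]-.56,P[...,1]-.005)<.13
m=near&(P[...,2]>.084)&(P[...,2]<.095)&(P[...,1]<-.02);q=P[m];print("Rcheek",m.sum(),cv2.minAreaRect(q[:,:2].astype(F)),np.median(q[:,2]))
l=cv2.fitLine(q[:,:2].astype(F),cv2.DIST_HUBER,0,.01,.01).ravel();print("dir",np.degrees(np.arctan2(l[1],l[0])),l)
m=near&(P[...,2]>.05)&(P[...,2]<.075)&(abs(P[...,0]-.52)<.03);q=P[m];print("bar",m.sum(),cv2.minAreaRect(q[:,:2].astype(F)),np.percentile(q[:,2],[50,95]))
l=cv2.fitLine(q[:,:2].astype(F),cv2.DIST_HUBER,0,.01,.01).ravel();print("bar dir",np.degrees(np.arctan2(l[1],l[0])),l)
m=m&(im.max(-1)<60);q=P[m];print("sleeve",m.sum(),q.mean(0),q.min(0),q.max(0))
h=cv2.cvtColor(z['im'],cv2.COLOR_BGR2HSV);v=np.mgrid[:400,:640][0]
m=(v<345)&(P[...,2]>.006)&(P[...,2]<.02)&(np.hypot(P[...,0]-.554,P[...,1]+.314)<.12);q=P[m];print("axle",m.sum(),cv2.minAreaRect(q[:,:2].astype(F)))
```

```text
roll ((0.46305954456329346, 0.2543926239013672), (0.10039478540420532, 0.06422428786754608), 69.42057800292969) [0.0588362  0.06284246 0.06351374]
Rcheek 1223 ((0.5795530080795288, -0.05712356045842171), (0.08426142483949661, 0.0210117120295763), 7.048750400543213) 0.08810023009512606
dir 3.5447829 [ 0.99808675  0.06182867  0.58285886 -0.05152539]
bar 2716 ((0.522707462310791, -0.009075816720724106), (0.045330408960580826, 0.11918853968381882), 5.8964524269104) [0.06038601 0.06330156]
bar dir -80.35776 [ 0.16749555 -0.9858728   0.51933414 -0.007693  ]
sleeve 829 [0.51900694 0.00231403 0.06116684] [ 0.50991556 -0.02275512  0.05465496] [0.52758399 0.02513232 0.06432167]
axle 900 ((0.5689942836761475, -0.31117716431617737), (0.027536341920495033, 0.15926067531108856), 82.11383056640625)
```

```bash
python3 -c "
from h import *
print(togo([.520,.0015,.112],Rd(.123)),r.get_obs()['joints'])"
```

```text
(array([ 0.1054, -0.0056,  0.1738]), array([-0.0002,  0.0003,  0.001 ])) [-0.37023235  0.31542187  0.54927744  1.90896071 -0.19721016  0.97043028
  0.39316317]
```

In the tool's units: 0.15 m is 3, 0.12 m is 2.4.

```bash
echo '0.8 -0.06 0.6 0 0 0;1.6 -0.12 1.2 0 0 0;2.1 -0.12 1.8 0 0 0;2.11 -0.12 2.4 0 0 0;2.11 -0.12 3 0 0 0' | python3 drive.py .05; echo '0 0 0.3 0 0 0;0 0 0.48 0 0 0;0 0 0.48 0 0 0' | python3 drive.py; echo '0 0 0 0 0 0;0 0 0 0 0 0;0 0 0 0 0 0;0 0 0 0 0 0' | python3 drive.py 0 30;python3 -c "
from h import *
print(togo([.520,.0015,.112],Rd(.123)))"
```

```text
clock: 2.65
tcp_pos: [0.519, 0.0067, 0.1347]
orientation: [-2.068, -2.363, -0.002]
contact_force: [0.3, -0.6, -0.1]
grip_width: 0.0501
gripper_force: 0.0
clock: 2.95
tcp_pos: [0.5188, 0.0042, 0.1111]
orientation: [-2.072, -2.359, 0.002]
contact_force: [0.1, 0.3, 0.1]
grip_width: 0.0499
gripper_force: 0.0
clock: 3.35
tcp_pos: [0.5197, 0.003, 0.1129]
orientation: [2.076, 2.357, 0.002]
contact_force: [-2.0, 0.6, 5.9]
grip_width: 0.0124
gripper_force: 29.2
(array([-0.0015,  0.0001,  0.0009]), array([ 0.0012, -0.0007,  0.0037]))
```

```bash
echo '0 -0.07 -0.32 0 0 0;0 -0.074 -0.646 0 0 0;0 -0.012 -0.968 0 0 0;0 0.112 -1.27 0 0 0;0 0.294 -1.544 0 0 0' | python3 drive.py
python3 - <<'E'
import numpy as np
f=lambda t:np.array([82*np.cos(np.radians(197.8)-t),82*np.sin(np.radians(197.8)-t)])
for a in(1.2,1.4,1.6,1.8,2.0):print(a,(f(a)-f(1.0)).round(1))
for a in(2.2,2.4,2.6,2.8,2.95):print(a,(f(a)-f(2.0)).round(1))
from h import *
print(togo([.520,.0015,.112],Rd(.123)))
E
```

```text
clock: 3.85
tcp_pos: [0.5299, 0.0042, 0.1887]
orientation: [-2.072, -2.352, 0.01]
contact_force: [-11.2, -0.8, 1.1]
grip_width: 0.0127
gripper_force: 29.3
1.2 [11.6 11.5]
1.4 [25.3 20.5]
1.6 [40.5 26.6]
1.8 [56.6 29.6]
2.0 [73.  29.3]
2.2 [16.  -3.5]
2.4 [ 30.9 -10.2]
2.6 [ 44.3 -19.7]
2.8 [ 55.5 -31.7]
2.95 [ 62.2 -41.9]
(array([-0.0015, -0.0095,  0.0768]), array([-0.0094, -0.0013,  0.0032]))
```

```bash
echo '0 0.232 -0.23 0 0 0;0 0.506 -0.41 0 0 0;0 0.81 -0.532 0 0 0;0 1.132 -0.592 0 0 0;0 1.46 -0.586 0 0 0' | python3 drive.py; echo '0 0.32 0.07 0 0 0;0 0.618 0.204 0 0 0;0 0.886 0.394 0 0 0;0 1.11 0.634 0 0 0;0 1.22 0.78 0 0 0' | python3 drive.py
```

```text
clock: 4.35
tcp_pos: [0.6065, 0.0133, 0.2202]
orientation: [2.077, 2.357, 0.001]
contact_force: [-1.6, -2.4, 0.7]
grip_width: 0.0128
gripper_force: 32.9
clock: 4.85
tcp_pos: [0.6671, 0.0209, 0.179]
orientation: [2.077, 2.357, -0.002]
contact_force: [-1.3, -1.7, 1.2]
grip_width: 0.0127
gripper_force: 34.4
```

```bash
echo '0 0 0 0 0 0;0 0 0 0 0 0;0 0 0 0 0 0' | python3 drive.py .06; echo '0 0 -0.4 0 0 0;0 0 -1 0 0 0;0 0 -1.8 0 0 0;0 0 -2.6 0 0 0;0 0 -2.6 0 0 0' | python3 drive.py
python3 - <<'E'
from h import *
im,d,ci=grab("scene","s1");P=cloud(ci,d)
m=(np.hypot(P[...,0]-.672,P[...,1]-.02)<.09)&(P[...,2]>.095)&(P[...,2]<.14);q=P[m];print(m.sum(),q.mean(0),np.percentile(q[:,2],[5,50,95]))
print(togo([.463,.254,.2],Rd(np.radians(69.5-90))),r.get_obs()["joints"])
cv2.imwrite('pics/s1c.png',cv2.resize(im[140:260,240:420],None,fx=4,fy=4))
E
```

```text
clock: 5.15
tcp_pos: [0.6668, 0.0219, 0.1801]
orientation: [2.076, 2.358, 0.001]
contact_force: [-0.3, 0.3, 1.1]
grip_width: 0.056
gripper_force: 0.0
clock: 5.65
tcp_pos: [0.6693, 0.0211, 0.3167]
orientation: [2.071, 2.352, 0.014]
contact_force: [-0.1, 0.4, 0.2]
grip_width: 0.0599
gripper_force: 0.0
305 [0.66760508 0.02217797 0.11554836] [0.09877641 0.11826259 0.12404938]
(array([ 0.2566, -0.1748,  0.1124]), array([ 0.0069, -0.0023,  0.4847])) [-0.47504201  0.49107193  0.50295727  1.59221295 -0.25708315  1.11724084
  0.21657705]
```

View pics/s1c.png

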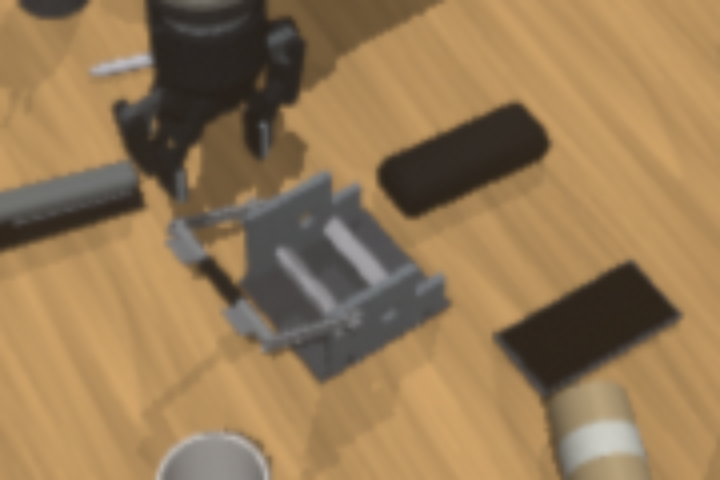

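The bar lies back with its sleeve behind the dispenser, and the trough is clear with both strips visible. Next I'll fetch the roll.

In the tool's units: 0.16 m is 3.2, 0.2 m is 4, 0.48 rad is 9.6.

```bash
echo '0.8 -0.56 0.2 0 0 2;1.6 -1.1 0.4 0 0 4;2.4 -1.64 0.6 0 0 6;3.2 -2.2 0.8 0 0 8;4 -2.74 1 0 0 9.6' | python3 drive.py .085; python3 -c "
from h import *
print(togo([.463,.254,.088],Rd(np.radians(69.5-90))),r.get_obs()['joints'])"
```

```text
clock: 6.2
tcp_pos: [0.5032, 0.2037, 0.2582]
orientation: [-2.58, -1.792, 0.002]
contact_force: [0.6, 0.5, 0.3]
grip_width: 0.0851
gripper_force: 0.0
(array([ 0.0331, -0.0551,  0.1703]), array([-0.0012,  0.0006,  0.001 ])) [-0.9646518   0.34898529  0.58020146  1.9487983  -0.23971229  0.91280982
 -0.6208    ]
```

In the tool's units: 0.11 m is 2.2, 0.08 m is 1.6.

```bash
echo '0.5 -0.8 0.4 0 0 0;0.66 -1.1 1 0 0 0;0.66 -1.1 1.6 0 0 0;0.66 -1.1 2.2 0 0 0;0.66 -1.1 2.2 0 0 0' | python3 drive.py
python3 - <<'E'
from h import *
print(togo([.463,.254,.088],Rd(np.radians(69.5-90))))
im,d,ci=grab("wrist");P=cloud(ci,d)
m=(np.hypot(P[...,0]-.465,P[...,1]-.253)<.085)&(P[...,2]>.03)&(P[...,2]<.075);q=P[m]
print("roll",m.sum(),cv2.minAreaRect(q[:,:2].astype(np.float32)))
E
```

```text
clock: 6.7
tcp_pos: [0.4624, 0.2515, 0.1458]
orientation: [2.576, 1.798, -0.013]
contact_force: [-0.6, -0.4, 0.1]
grip_width: 0.0846
gripper_force: 0.0
(array([ 0.0029, -0.    ,  0.0577]), array([-0.0045,  0.0068,  0.0057]))
roll 16918 ((0.4636758863925934, 0.2540225684642792), (0.1017189547419548, 0.0640464499592781), 69.78154754638672)
```

```bash
echo '0.02 0 0.6 0 0 0;0.02 0 1 0 0 0;0.02 0 1.19 0 0 0;0.02 0 1.19 0 0 0' | python3 drive.py .085; echo '0 0 0 0 0 0;0 0 0 0 0 0;0 0 0 0 0 0;0 0 0 0 0 0' | python3 drive.py 0 40; python3 -c "
from h import *
print(tool()[0])"
```

```text
clock: 7.15
tcp_pos: [0.4659, 0.2534, 0.0901]
orientation: [-2.577, -1.796, 0.001]
contact_force: [-0.6, 0.3, -0.3]
grip_width: 0.0844
gripper_force: 0.0
clock: 7.55
tcp_pos: [0.4664, 0.254, 0.0914]
orientation: [-2.577, -1.796, -0.003]
contact_force: [-1.5, -1.4, 6.4]
grip_width: 0.0627
gripper_force: 43.2
[0.46641322 0.2539812  0.09140911]
```

```bash
echo '0 0 -0.4 0 0 0;0 0 -1 0 0 0;0 0 -1.8 0 0 0;0 0 -2.6 0 0 0;0 0 -2.6 0 0 0' | python3 drive.py; python3 -c "
from h import *
o=r.get_obs();print(o['grip_width'],o['gripper_force'],togo([.5557,.0055,.22],Rd(.123)))"
```

```text
clock: 8.05
tcp_pos: [0.4685, 0.2547, 0.2255]
orientation: [-2.577, -1.795, -0.016]
contact_force: [1.2, -0.1, 0.1]
grip_width: 0.0629
gripper_force: 46.3
0.0629235999874017 46.25618771548173 (array([-0.2036,  0.168 ,  0.0045]), array([ 0.007 , -0.0076, -0.4766]))
```

```bash
echo '-0.6 0.5 0 0 0 -1.6;-1.3 1.1 0 0 0 -3.2;-2 1.66 0 0 0 -5;-2.7 2.24 0 0 0 -7;-3.4 2.8 0 0 0 -9' | python3 drive.py; python3 -c "
from h import *
print(togo([.5557,.0055,.22],Rd(.123)))"
```

```text
clock: 8.55
tcp_pos: [0.5385, 0.044, 0.2199]
orientation: [-2.106, -2.331, -0.0]
contact_force: [1.9, -0.0, -1.8]
grip_width: 0.0631
gripper_force: 46.2
(array([-0.04  ,  0.0132, -0.0001]), array([ 0.0001, -0.0002, -0.0216]))
```

In the tool's units: -0.038 m is -0.76, -0.02 m is -0.4, -0.024 rad is -0.48.

```bash
echo '-0.4 0.14 0 0 0 -0.2;-0.76 0.26 0 0 0 -0.48;-0.76 0.26 0 0 0 -0.48;-0.76 0.26 0 0 0 -0.48' | python3 drive.py
python3 - <<'E'
from h import *
print(togo([.5557,.0055,.1074],Rd(.123)))
im,d,ci=grab("wrist","w3");P=cloud(ci,d)
im2,d2,c2=grab("scene");cv2.imwrite('pics/c3.png',np.hstack([im[100:400,120:520],cv2.resize(im2[130:250,270:430],(400,300))]))
E
```

```text
clock: 8.95
tcp_pos: [0.5546, 0.0091, 0.2196]
orientation: [-2.084, -2.35, 0.0]
contact_force: [-0.6, 0.8, -2.0]
grip_width: 0.0628
gripper_force: 46.2
(array([-0.0038,  0.0007,  0.1122]), array([-0.0007, -0.0004, -0.0032]))
```

View pics/c3.png

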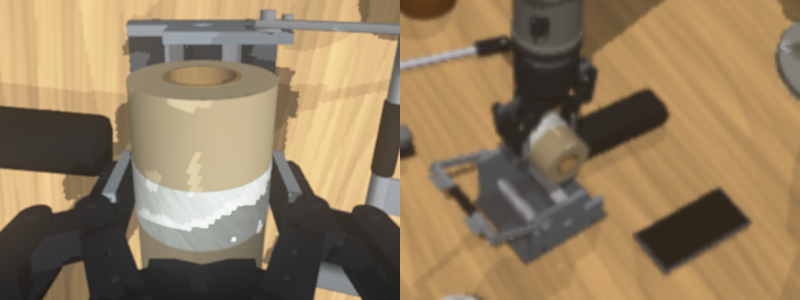

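The roll hangs level over the trough with its end at (200,75), just in front of the left cheek's top at (210,30). I'll measure the sideways gap to that cheek.

Run:
```python
from h import *
im,d,ci=grab("wrist");P=cloud(ci,d)
e=np.array([-np.sin(.123),np.cos(.123)]);O=np.array([.5557,.0055])
Y=(P[...,:2]-O)@e; X=(P[...,:2]-O)@np.array([e[1],-e[0]]);Z=P[...,2]
m=(Z>.083)&(Z<.095)&(Y>.04)&(Y<.08)&(X>-.03)&(X<.06);print("cheek Y",np.percentile(Y[m],[2,10,50,90,98]),"X",np.percentile(X[m],[1,99]),m.sum())
m=(Z>.17)&(Z<.2)&(Y>.02)&(abs(X)<.04);print("roll end Y",np.percentile(Y[m],[95,99,99.8]),"X",X[m].min(),X[m].max())
print(togo([.5557,.0055,.1074],Rd(.123)))
```

```text
cheek Y [0.05551163 0.05631651 0.06083679 0.06881759 0.07355846] X [-0.02485819  0.05828267] 2324
roll end Y [0.05434884 0.05461146 0.05486317] X -0.03051014157530303 0.029275904156317457
(array([-0.0053,  0.0005,  0.1123]), array([-0.0005, -0.0007, -0.0002]))
```

In the tool's units: 0.095 m is 1.9, 0.08 m is 1.6.

```bash
echo '-0.06 0.02 0.4 0 0 0;-0.09 0.02 0.8 0 0 0;-0.09 0.02 1.2 0 0 0;-0.09 0.02 1.6 0 0 0;-0.09 0.02 1.9 0 0 0' | python3 drive.py; echo '0 0 0.08 0 0 0;0 0 0.16 0 0 0;0 0 0.24 0 0 0;0 0 0.24 0 0 0' | python3 drive.py; python3 -c "
from h import *
print(togo([.5557,.0055,.1074],Rd(.123)))"
```

```text
clock: 9.6
tcp_pos: [0.556, 0.0061, 0.1237]
orientation: [-2.08, -2.353, 0.001]
contact_force: [0.5, 0.5, -1.6]
grip_width: 0.0629
gripper_force: 46.2
clock: 10.0
tcp_pos: [0.5567, 0.0049, 0.113]
orientation: [2.083, 2.352, 0.001]
contact_force: [0.1, -0.6, -1.9]
grip_width: 0.0634
gripper_force: 46.2
(array([ 0.0007, -0.0009,  0.0056]), array([ 0.0004, -0.0001, -0.002 ]))
```

In the tool's units: 0.005 m is 0.1, 0.003 m is 0.06.

```bash
echo '0 0 0.06 0 0 0;0 0 0.1 0 0 0;0 0 0.1 0 0 0;0 0 0.1 0 0 0' | python3 drive.py; python3 -c "
from h import *
print(togo([.5557,.0055,.1074],Rd(.123)))"
```

```text
clock: 10.4
tcp_pos: [0.5566, 0.0048, 0.1082]
orientation: [-2.083, -2.352, -0.0]
contact_force: [-2.0, -0.6, 2.9]
grip_width: 0.0633
gripper_force: 46.8
(array([ 0.0008, -0.0008,  0.0008]), array([ 0.0002, -0.0002, -0.0021]))
```

```bash
echo '0 0 0 0 0 0;0 0 0 0 0 0' | python3 drive.py .07; echo '0 0 0 0 0 0;0 0 0 0 0 0' | python3 drive.py .084; echo '0 0 -0.4 0 0 0;0 0 -1 0 0 0;0 0 -1.8 0 0 0;0 0 -2.6 0 0 0;0 0 -2.6 0 0 0' | python3 drive.py
python3 - <<'E'
from h import *
for n in("scene","top"):
    im,d,ci=grab(n);P=cloud(ci,d)
    e=np.array([-np.sin(.123),np.cos(.123)]);O=np.array([.5562,.0055])
    Y=(P[...,:2]-O)@e; X=(P[...,:2]-O)@np.array([e[1],-e[0]]);Z=P[...,2]
    h=cv2.cvtColor(im,cv2.COLOR_BGR2HSV);m=(Z>.06)&(Z<.085)&(abs(X)<.035)&(abs(Y)<.052);print(n,m.sum(),"X",np.percentile(X[m],[2,50,98]),"Y",np.percentile(Y[m],[1,99]),"Z",np.percentile(Z[m],[50,98]))
E
```

```text
clock: 10.6
tcp_pos: [0.5569, 0.0048, 0.108]
orientation: [2.083, 2.351, 0.001]
contact_force: [-0.2, -0.8, 0.8]
grip_width: 0.0702
gripper_force: 0.0
clock: 10.8
tcp_pos: [0.5567, 0.0048, 0.1079]
orientation: [2.083, 2.352, 0.0]
contact_force: [-0.2, -0.4, 1.0]
grip_width: 0.0843
gripper_force: 0.0
clock: 11.3
tcp_pos: [0.5594, 0.0044, 0.243]
orientation: [2.08, 2.347, 0.012]
contact_force: [-0.1, -0.5, 0.2]
grip_width: 0.0842
gripper_force: 0.0
scene 423 X [-0.02521481  0.00822096  0.03015072] Y [-0.05063831  0.04520598] Z [0.07614131 0.0825026 ]Traceback (most recent call last):
  File "<stdin>", line 6, in <module>
    return _quantile_unchecked(
        a, q, axis, out, overwrite_input, method, keepdims, weights)
    return _ureduce(a,
                    func=_quantile_ureduce_func,
    ...<5 lines>...
                    overwrite_input=overwrite_input,
                    method=method)
    r = func(a, **kwargs)
    result = _quantile(arr,
                       quantiles=q,
    ...<2 lines>...
                       out=out,
                       weights=wgt)
    slices_having_nans = np.isnan(arr[-1, ...])
                                  ~~~^^^^^^^^^
IndexError: index -1 is out of bounds for axis 0 with size 0
```

```bash
python3 -c "
from h import *
print(togo([.46,-.30,.24],Rd(np.radians(-101.2))),r.get_obs()['joints'])"; echo '-0.5 -0.24 0 0 0 2.8;-1 -0.5 0 0 0 5.6;-1.5 -0.74 0 0 0 8.4;-2 -1 0 0 0 11.2;-2.5 -1.24 0 0 0 14' | python3 drive.py .06;  python3 -c "
from h import *
print(togo([.46,-.30,.24],Rd(np.radians(-101.2))),r.get_obs()['joints'])"
```

```text
(array([-0.291 , -0.1331, -0.0018]), array([ 1.0000e-03, -2.4000e-03,  1.8875e+00])) [-0.51713822  0.3875413   0.50197046  1.93268075 -0.2396464   0.87740639
  0.22874072]
clock: 11.9
tcp_pos: [0.5087, -0.1275, 0.2364]
orientation: [-2.766, -1.486, 0.004]
contact_force: [0.6, -0.8, 0.3]
grip_width: 0.06
gripper_force: 0.0
(array([-0.1707,  0.0546, -0.0034]), array([-1.1000e-03,  2.8000e-03,  1.1815e+00])) [-0.44038043  0.37626868  0.70928325  2.01452209 -0.31911865  0.86423072
 -0.13948185]
```

```bash
echo '-0.6 0.2 0 0 0 2.8;-1.2 0.4 0 0 0 5.6;-1.8 0.6 0 0 0 8.4;-2.4 0.8 0 0 0 11.2;-3 1 0 0 0 14' | python3 drive.py .06; echo '0 0 0 0 0 3;0 0 0 0 0 6;0 0 0 0 0 9;0 0 0 0 0 9.6;0 0 0 0 0 9.6' | python3 drive.py .05
python3 - <<'E'
from h import *
print(togo([.46,-.30,.24],Rd(np.radians(-101.2))),r.get_obs()['joints'])
im,d,ci=grab("wrist","w4");P=cloud(ci,d);np.savez('w4.npz',P=P,im=im)
E
```

```text
clock: 12.4
tcp_pos: [0.4687, -0.2804, 0.2364]
orientation: [-3.109, -0.448, 0.004]
contact_force: [0.7, -0.6, 0.7]
grip_width: 0.0601
gripper_force: 0.0
clock: 12.9
tcp_pos: [0.4695, -0.2793, 0.2368]
orientation: [3.128, -0.291, -0.004]
contact_force: [0.3, -0.9, 0.5]
grip_width: 0.0498
gripper_force: 0.0
(array([-0.0055,  0.0221, -0.0032]), array([0.0006, 0.0022, 0.0099])) [-0.32760771  0.53004282  1.01238125  1.97516612 -0.55500164  0.9462238
 -0.79126631]
```

View pics/w4.png

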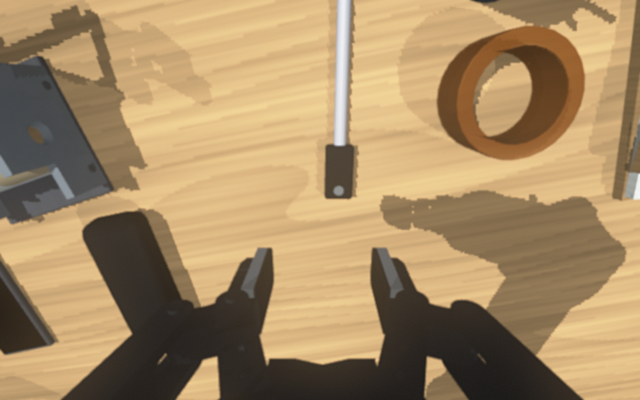

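The axle grip is at (340,171) with the rod running up from (340,145), and the right cheek hole shows at (38,133).

Run:
```python
from h import *
z=np.load('w4.npz');P=z['P'];im=z['im'];ci=r.camera_info("wrist")
h=cv2.cvtColor(im,cv2.COLOR_BGR2HSV);v,u=np.mgrid[:400,:640]
m=(h[...,2]<80)&(v>130)&(v<205)&(u>315)&(u<365);m[140:200,326:354]|=False
q=plane(ci,np.c_[u[m],v[m]],.012);rg=cv2.minAreaRect(q[:,:2].astype(np.float32));print("grip",m.sum(),rg,"depth z",np.nanmedian(P[m][:,2]))
m=(h[...,1]<60)&(h[...,2]>120)&(v<140)&(u>325)&(u<365);q=plane(ci,np.c_[u[m],v[m]],.010)
l=cv2.fitLine(q[:,:2].astype(np.float32),cv2.DIST_HUBER,0,.01,.01).ravel();print("rod",m.sum(),np.degrees(np.arctan2(l[1],l[0])),l[2:])
# hole
e=np.array([-np.sin(.123),np.cos(.123)]);ex=np.array([e[1],-e[0]]);O=np.array([.5562,.0058])
D=np.dstack([(P[...,:2]-O)@ex,(P[...,:2]-O)@e,P[...,2]])
m=(abs(D[...,1]+.063)<.006)&(D[...,2]>.01)&(D[...,2]<.075)&(abs(D[...,0])<.05);A=D[m]
c,*_=np.linalg.lstsq(np.c_[A[:,0],A[:,2],np.ones(len(A))],A[:,1],rcond=None);print("face fit",m.sum(),c)
w=(v>110)&(v<155)&(u>15)&(u<65)
hm=w&(h[...,1]>70)&(h[...,0]<25);print("holepx",hm.sum(),u[hm].mean(),v[hm].mean())
hole=w&(D[...,1]>-.057);print("holepx depth",hole.sum(),u[hole].mean(),v[hole].mean(),u[hole].min(),u[hole].max(),v[hole].min(),v[hole].max())
for a,b in((u[hole].mean(),v[hole].mean()),(38,133)):
    p1=plane(ci,[(a,b)],.048)[0];p2=plane(ci,[(a,b)],.0)[0]
    f=lambda p:np.array([(p[:2]-O)@ex,(p[:2]-O)@e,p[2]])
    a1,a2=f(p1),f(p2);s=(-.063-a1[1])/(a2[1]-a1[1]);print("hole centre on face",a1+s*(a2-a1))
```

```text
grip 958 ((0.47452273964881897, -0.29763928055763245), (0.024404244497418404, 0.051966141909360886), 78.5114974975586) depth z 0.010394867074799785
rod 1939 -11.302199 [ 0.56526804 -0.3154295 ]
face fit 6426 [-0.00766159  0.00349876 -0.06324273]
holepx 136 35.30882352941177 134.78676470588235
holepx depth 203 36.12315270935961 134.28571428571428 28 54 125 143
hole centre on face [-0.00165166 -0.063       0.05095457]
hole centre on face [-0.00088014 -0.063       0.0486078 ]
```

```bash
echo '-0.06 0.4 0.6 0 0 0.16;-0.06 0.4 1.2 0 0 0.16;-0.06 0.4 1.8 0 0 0.16;-0.06 0.4 2.4 0 0 0.16;-0.06 0.4 2.4 0 0 0.16' | python3 drive.py .045; python3 -c "
from h import *
print(togo([.4725,-.297,.073],Rd(np.radians(-101.4))))"
```

```text
clock: 13.45
tcp_pos: [0.4614, -0.2973, 0.1148]
orientation: [-3.124, 0.304, 0.009]
contact_force: [0.2, 0.9, -0.6]
grip_width: 0.0455
gripper_force: 0.0
(array([ 0.0111, -0.0024,  0.0418]), array([-0.0022,  0.0059,  0.0051]))
```

Careful with the scale: shifts go in units of 50 mm and turns go in units of 0.05 rad. That gives: 0.042 m is 0.84, 0.035 m is 0.7.

```bash
echo '0.22 -0.04 0.4 0 0 0;0.22 -0.04 0.7 0 0 0;0.22 -0.04 0.84 0 0 0;0.22 -0.04 0.84 0 0 0' | python3 drive.py .045;python3 -c "
from h import *
print(togo([.4725,-.297,.073],Rd(np.radians(-101.4))))"; echo '0 0 0 0 0 0;0 0 0 0 0 0;0 0 0 0 0 0' | python3 drive.py 0 60; echo '0 0 -0.6 0 0 0;0 0 -1.2 0 0 0;0 0 -1.8 0 0 0;0 0 -2.4 0 0 0;0 0 -2.4 0 0 0' | python3 drive.py
```

```text
clock: 13.85
tcp_pos: [0.4737, -0.2988, 0.0757]
orientation: [-3.126, 0.307, 0.002]
contact_force: [0.2, -0.8, -0.0]
grip_width: 0.0448
gripper_force: 0.0
(array([-0.0015, -0.0015,  0.0027]), array([-0.0004,  0.0012,  0.0031]))
clock: 14.15
tcp_pos: [0.4744, -0.2994, 0.077]
orientation: [3.126, -0.308, 0.002]
contact_force: [-1.8, -0.0, 6.5]
grip_width: 0.0262
gripper_force: 59.7
clock: 14.65
tcp_pos: [0.4757, -0.3004, 0.1996]
orientation: [3.124, -0.308, 0.01]
contact_force: [0.8, -0.6, -0.0]
grip_width: 0.026
gripper_force: 59.3
```

In the tool's units: 0.05 m is 1, 0.04 m is 0.8, -0.7 rad is -14.

```bash
python3 -c "
from h import *
print(togo([.5878,-.2626,.2],Rd(.119)),r.get_obs()['joints'])"; echo '0.2 -0.2 0 0 0 -2.8;0.4 -0.4 0 0 0 -5.6;0.6 -0.4 0 0 0 -8.4;0.8 -0.4 0 0 0 -11.2;1 -0.4 0 0 0 -14' | python3 drive.py;echo '0 0 0 0 0 -2.8;0 0 0 0 0 -5.6;0 0 0 0 0 -8.4;0 0 0 0 0 -11.2;0 0 0 0 0 -14' | python3 drive.py;python3 -c "
from h import *
print(togo([.5878,-.2626,.2],Rd(.119)),r.get_obs()['joints'])"
```

```text
(array([ 0.1026, -0.0589,  0.0002]), array([ 0.007 , -0.003 , -1.8863])) [-0.23360044  0.59653351  0.94207967  1.96917881 -0.62645535  0.88975678
 -0.72688577]
clock: 15.15
tcp_pos: [0.5273, -0.2886, 0.1952]
orientation: [-3.039, -0.792, 0.001]
contact_force: [0.3, -0.7, -0.9]
grip_width: 0.0261
gripper_force: 59.3
clock: 15.65
tcp_pos: [0.5269, -0.2887, 0.1952]
orientation: [-2.583, -1.786, 0.0]
contact_force: [-0.9, 0.5, -0.5]
grip_width: 0.0256
gripper_force: 59.3
(array([ 0.046 ,  0.0478, -0.0049]), array([-0.0009, -0.0005, -0.4801])) [-0.00910751  0.53185933  0.54883867  1.8620154  -0.36066376  0.84847507
  0.35943588]
```

In the tool's units: 0.048 m is 0.96, 0.076 m is 1.52, -0.48 rad is -9.6.

```bash
echo '0.2 0.24 0.3 0 0 -2.4;0.4 0.48 0.6 0 0 -4.8;0.6 0.72 0.9 0 0 -7.2;0.9 0.96 1.2 0 0 -9.6;0.9 0.96 1.52 0 0 -9.6' | python3 drive.py;echo '0 0 0 0 0 0;0 0 0 0 0 0' | python3 drive.py
python3 - <<'E'
from h import *
t,R=tool();print(togo([.5878,-.2626,.119],Rd(.119)))
im,d,ci=grab("wrist","w5");P=cloud(ci,d);np.savez('w5.npz',P=P,im=im,t=t,q=R.as_matrix(),**{k:np.array(ci[k]) for k in("R","t","camera_matrix","k1") if k!="t"},ct=ci["t"])
E
```

```text
clock: 16.15
tcp_pos: [0.5903, -0.262, 0.1186]
orientation: [2.087, 2.348, 0.004]
contact_force: [0.2, 0.4, -0.5]
grip_width: 0.0261
gripper_force: 59.3
clock: 16.35
tcp_pos: [0.5867, -0.2652, 0.1194]
orientation: [-2.096, -2.338, 0.002]
contact_force: [0.1, -0.9, 0.2]
grip_width: 0.0261
gripper_force: 59.3
(array([0.0025, 0.0014, 0.0004]), array([-0.0021,  0.    , -0.0098]))
```

View pics/w5.png

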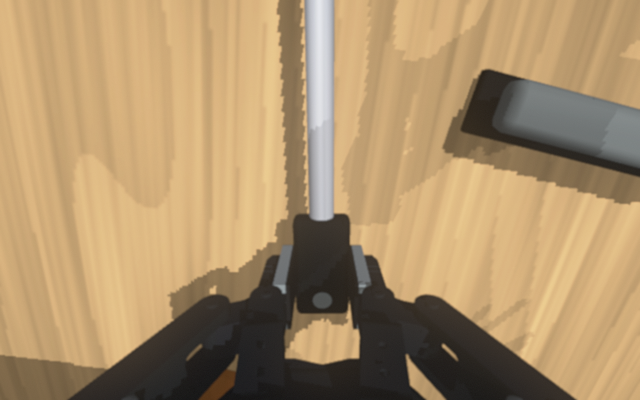

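The rod runs straight up the picture from the shoulder at (321,216); the tip is out of frame. I'll fit the rod in tool axes.

Run:
```python
from h import *
z=np.load('w5.npz');P=z['P'];h=cv2.cvtColor(z['im'],cv2.COLOR_BGR2HSV);v,u=np.mgrid[:400,:640]
T=(P-z['t'])@z['q']
m=(v<212)&(u>295)&(u<345)&(P[...,2]>.025)&(P[...,2]<.09);q=T[m];print(m.sum(),"x",q[:,0].min(),q[:,0].max())
X,Y,Z=[],[],[]
for a in np.arange(.03,.15,.01):
    s=q[abs(q[:,0]-a)<.004]
    if len(s)>30: X.append(a);Y.append((np.percentile(s[:,1],3)+np.percentile(s[:,1],97))/2);Z.append(np.percentile(s[:,2],8)+.006);print(a.round(3),len(s),round(Y[-1],4),round(np.ptp(s[:,1]),4),round(Z[-1],4))
print("y fit",np.polyfit(X,Y,1),"z fit",np.polyfit(X,Z,1))
ci=dict(R=z['R'],t=z['ct'],camera_matrix=z['camera_matrix'],k1=float(z['k1']))
print("shoulder tool",((plane(ci,[(321,216)],.054)[0]-z['t'])@z['q']).round(4))
for n in("top","scene"):
    im,d,c=grab(n,n+"5")
    t,R=tool();tip=t+R.apply([.178,0,.071]);X=np.array(c["R"])@tip+c["t"];K=np.array(c["camera_matrix"]);print(n,tip.round(3),(K@(X/X[2]))[:2])
```

```text
5804 x 0.028476876523709612 0.11766103796993284
0.03 219 -0.0002 0.0116 0.0724
0.04 414 -0.0003 0.0119 0.0724
0.05 443 -0.0005 0.0116 0.0723
0.06 475 -0.0005 0.0119 0.0725
0.07 510 -0.0007 0.0116 0.0724
0.08 555 -0.0008 0.0119 0.0724
0.09 579 -0.0009 0.0118 0.0723
0.1 630 -0.0011 0.0117 0.0725
0.11 677 -0.0011 0.0118 0.0723
0.12 91 -0.0013 0.0115 0.0728
y fit [-0.0121286   0.00016093] z fit [0.00281988 0.07221608]
shoulder tool [ 0.0284 -0.0002  0.0654]
top [ 0.568 -0.089  0.049] [345.30410379 196.29017783]
scene [ 0.568 -0.088  0.05 ] [309.54049831 187.20672501]
```

```bash
cat >> h.py <<'E'
O=np.array([.5558,.0055]);yw=.119;ey=np.array([-np.sin(yw),np.cos(yw)]);ex=np.array([np.cos(yw),np.sin(yw)])
def axle(ysh):
    p=O+ex*.0002+ey*(ysh-.0284);t,R=tool();a=t+R.apply([.0284,-.0002,.0722]);b=t+R.apply([.1784,-.002,.0724])
    for q in(a,b): print("now X %.4f Y %.4f Z %.4f"%((q[:2]-O)@ex,(q[:2]-O)@ey,q[2]))
    print(togo([p[0],p[1],.1202],Rd(yw-.012)),r.get_obs()["contact_force"].round(1))
E
python3 -c "
from h import *
axle(-.235)"
```

```text
now X -0.0002 Y -0.2443 Z 0.0485
now X -0.0008 Y -0.0943 Z 0.0482
(array([0.0093, 0.0004, 0.0006]), array([0.0007, 0.0009, 0.0037])) [-1.1  0.4 -0.4]
```

In the tool's units: 0.055 m is 1.1, 0.045 m is 0.9, 0.002 rad is 0.04.

```bash
echo '0.3 0 0 0 0 0.04;0.6 -0.004 0 0 0 0.04;0.9 -0.008 0 0 0 0.04;1.1 -0.01 0 0 0 0.04;1.1 -0.01 0 0 0 0.04' | python3 drive.py; python3 -c "
from h import *
axle(-.064)"
```

```text
clock: 17.0
tcp_pos: [0.5817, -0.2066, 0.1198]
orientation: [-2.09, -2.344, -0.001]
contact_force: [0.8, -0.1, -0.7]
grip_width: 0.0256
gripper_force: 59.3
now X 0.0005 Y -0.1852 Z 0.0476
now X -0.0007 Y -0.0352 Z 0.0477
(array([ 0.1213, -0.0009, -0.0002]), array([-0.0002, -0.0016,  0.0076])) [ 0.8 -0.1 -0.7]
```

In the tool's units: 0.07 m is 1.4, 0.06 m is 1.2, 0.005 rad is 0.1.

```bash
echo '0.4 0 0 0 0 0.08;0.8 -0.006 0 0 0 0.1;1.2 -0.01 0 0 0 0.1;1.4 -0.012 0 0 0 0.1;1.4 -0.012 0 0 0 0.1' | python3 drive.py; python3 -c "
from h import *
axle(-.064)"
```

```text
clock: 17.5
tcp_pos: [0.5733, -0.1389, 0.1199]
orientation: [-2.098, -2.338, -0.001]
contact_force: [0.8, 0.4, -1.1]
grip_width: 0.0258
gripper_force: 59.3
now X 0.0004 Y -0.1170 Z 0.0477
now X 0.0002 Y 0.0330 Z 0.0476
(array([ 0.053 , -0.0007, -0.0003]), array([-0.    , -0.0006,  0.0011])) [ 0.8  0.4 -1.1]
```

In the tool's units: 0.036 m is 0.72, 0.034 m is 0.68.

```bash
echo '0.24 -0.004 0 0 0 0;0.48 -0.006 0 0 0 0;0.68 -0.01 0 0 0 0;0.72 -0.01 0 0 0 0;0.72 -0.01 0 0 0 0' | python3 drive.py; python3 -c "
from h import *
axle(-.064)"
```

```text
clock: 18.0
tcp_pos: [0.569, -0.1039, 0.1199]
orientation: [-2.099, -2.337, -0.0]
contact_force: [-0.1, 0.0, -0.8]
grip_width: 0.0259
gripper_force: 59.3
now X 0.0002 Y -0.0818 Z 0.0477
now X 0.0002 Y 0.0683 Z 0.0475
(array([ 0.0178, -0.0001, -0.0003]), array([ 0.0001, -0.0001,  0.0001])) [-0.1  0.  -0.8]
```

Through the left hole with no force. I'll close the remaining distance slowly until contact.

```bash
echo '0.12 0 0 0 0 0;0.22 0 0 0 0 0;0.3 0 0 0 0 0;0.33 0 0 0 0 0;0.33 0 0 0 0 0' | python3 drive.py; echo '0.02 0 0 0 0 0;0.04 0 0 0 0 0;0.06 0 0 0 0 0;0.06 0 0 0 0 0' | python3 drive.py; python3 -c "
from h import *
axle(-.064)"
```

```text
clock: 18.5
tcp_pos: [0.5672, -0.0878, 0.1199]
orientation: [-2.1, -2.336, -0.0]
contact_force: [-0.3, 0.5, -1.7]
grip_width: 0.0261
gripper_force: 59.3
clock: 18.9
tcp_pos: [0.5668, -0.085, 0.1199]
orientation: [-2.1, -2.336, -0.0]
contact_force: [0.6, 0.3, -1.1]
grip_width: 0.0261
gripper_force: 59.3
now X 0.0004 Y -0.0627 Z 0.0477
now X 0.0005 Y 0.0873 Z 0.0475
(array([-0.0013,  0.    , -0.0003]), array([-0.    , -0.0001, -0.0009])) [ 0.6  0.3 -1.1]
```

In the tool's units: 0.002 m is 0.04, 0.001 m is 0.02.

```bash
echo '0.02 0 0 0 0 0;0.04 0 0 0 0 0;0.04 0 0 0 0 0' | python3 drive.py; echo '0.02 0 0 0 0 0;0.04 0 0 0 0 0;0.04 0 0 0 0 0' | python3 drive.py; python3 -c "
from h import *
axle(-.064)"
```

```text
clock: 19.2
tcp_pos: [0.5666, -0.0828, 0.1199]
orientation: [-2.1, -2.336, -0.0]
contact_force: [-0.1, -0.2, -1.8]
grip_width: 0.0259
gripper_force: 59.3
clock: 19.5
tcp_pos: [0.5665, -0.0824, 0.12]
orientation: [2.101, 2.334, -0.001]
contact_force: [1.1, -5.8, -0.9]
grip_width: 0.0258
gripper_force: 59.2
now X 0.0004 Y -0.0603 Z 0.0477
now X 0.0007 Y 0.0897 Z 0.0473
(array([-0.0038,  0.0001, -0.0002]), array([ 0.0005,  0.0018, -0.002 ])) [ 1.1 -5.8 -0.9]
```

In the tool's units: 0.002 m is 0.04, -0.0015 m is -0.03.

```bash
echo '-0.03 0 0.02 0 0 0;-0.03 0 0.04 0 0 0' | python3 drive.py ; echo '0 0 0 0 0 0;0 0 0 0 0 0;0 0 0 0 0 0' | python3 drive.py .045; echo '0 0 -0.4 0 0 0;0 0 -1 0 0 0;-0.4 0 -1.8 0 0 0;-1 0 -2.6 0 0 0;-1.8 0 -3 0 0 0' | python3 drive.py
python3 - <<'E'
from h import *
im,d,ci=grab("wrist");P=cloud(ci,d);s,ds,cs=grab("scene");Q=cloud(cs,ds)
cv2.imwrite('pics/f.png',np.hstack([im[:,80:560],cv2.resize(s[140:250,270:380],(400,400))[:, :320]]))
D=lambda P:((P[...,:2]-O)@ex,(P[...,:2]-O)@ey,P[...,2])
X,Y,Z=D(P);m=(abs(X)<.02)&(Y<-.066)&(Y>-.16)&(Z>.03)&(Z<.07);print("grip",m.sum(),np.percentile(X[m],[1,99]),np.percentile(Y[m],[1,99]),np.percentile(Z[m],[50,95]))
X,Y,Z=D(Q);m=(abs(X)<.012)&(Y>.067)&(Y<.11)&(Z>.03)&(Z<.07);print("tip",m.sum(),X[m].mean(),np.percentile(Y[m],[1,99]),np.percentile(Z[m],[50,95]))
m=(abs(X-.117)<.02)&(abs(Y)<.03)&(Z>.09)&(Z<.15);print("bar",m.sum(),X[m].mean(),Z[m].max())
E
```

```text
clock: 19.7
tcp_pos: [0.5667, -0.0826, 0.1179]
orientation: [-2.101, -2.336, -0.0]
contact_force: [0.4, -2.7, 0.1]
grip_width: 0.0257
gripper_force: 59.5
clock: 20.0
tcp_pos: [0.5666, -0.0819, 0.1179]
orientation: [-2.1, -2.336, -0.001]
contact_force: [0.5, -0.2, 1.0]
grip_width: 0.045
gripper_force: 0.0
clock: 20.5
tcp_pos: [0.5777, -0.1713, 0.2716]
orientation: [2.094, 2.338, 0.006]
contact_force: [1.2, -0.7, -0.8]
grip_width: 0.0453
gripper_force: 0.0
grip 1947 [-0.01402119  0.01339551] [-0.11743657 -0.06624661] [0.04924427 0.05065138]
tip 18 0.001927652925400456 [0.06739032 0.08814438] [0.04883275 0.05391333]
bar 83 0.12048965620230148 0.12715816605911717
```

View pics/f.png

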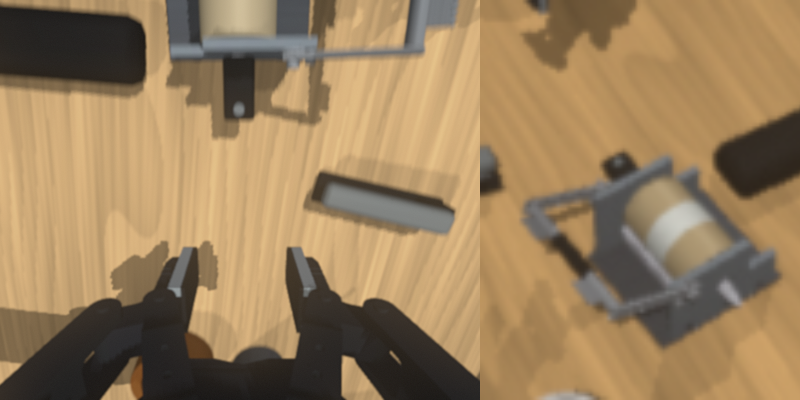

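The axle grip sits against the right cheek at (238,90), the tip sticks out of the left cheek at (730,295), the roll is seated and the bar is back. I'll hand it in.

```bash
echo '0 0 0 0 0 0;0 0 0 0 0 0;0 0 0 0 0 0;0 0 0 0 0 0;0 0 0 0 0 0' | python3 drive.py; python3 -c "
from h import *
print(r.hand_in())"
```

```text
clock: 21.1
tcp_pos: [0.576, -0.1713, 0.2674]
orientation: [-2.099, -2.336, 0.001]
contact_force: [1.1, 0.8, -0.6]
grip_width: 0.0449
gripper_force: 0.0
the job is handed in; nothing more can be done
None
```

The job is handed in at about 21 s, with no verdict returned: my last pictures show the tear bar lying back, the roll in the trough, the axle home against the right cheek with its tip out past the left one, and the gripper clear.

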